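Refit the warmer's control knob and switch it off

TASK

The control knob of the table warmer was taken off for washing and lies on the wooden serving tray. Push it back onto the warmer's square shaft until it is fully home (any of the four ways round will do), and only then use it to turn the shaft anticlockwise, seen from above, to its end stop, so that the warmer is off. Let go, leaving the knob seated on the shaft, and leave the pot, cup and bowl standing where they are.

Things in the scene. Friction and masses are not known exactly. Their poses are not given: they have to be found in the camera images.
- knob: Loose white knob, about 60 g, bore down on the tray. Round skirt 48 mm in diameter, 21 mm high; on it a bar grip 44 mm long (knob's x), 14 mm wide (y), its top 44 mm above the underside. Underside: central blind square bore 15.4 mm wide, 18 mm deep, sides parallel to the knob's x and y. Origin: centre of the underside, z up.
- shaft_seat (a point): Foot of the warmer's bare upright metal shaft: centre of the flat top of its round shoulder (32 mm diameter, 54 mm above the table), on which the knob's underside rests when fully home. A square shaft 14 mm wide rises 16 mm from here, its top 2.5 mm tapering to 9 mm; sides parallel to this frame's x and y, which turn with it; z up. On the warmer's strip nearest the robot.
- shaft (a joint): Angle of the warmer's shaft in rad, 0 = off, at the anticlockwise end stop (seen from above); grows clockwise to 4.0. It starts somewhere between 0.6 and 1.3 and stays where it is left (light friction). The seated knob has a play of about 0.1 rad on the shaft.
- warmer: The fixed table warmer: a flat steel box 270 mm (x) by 260 mm (y), 50 mm high, with a black warming plate on its far part. Origin: centre of the underside. The shaft's axis stands at x = -95 mm, y = 0 in its frame.
- tray: The fixed brown wooden serving tray, 260 mm (x) by 330 mm (y); its floor is 8 mm above the table, its rim, 10 mm wide, 16 mm. Origin: centre of the underside.
- cup: Bystander: open blue tea cup, 68 mm diameter, 70 mm high, on the tray. Origin: centre of the underside.
- bowl: Bystander: white bowl, 92 mm diameter, 45 mm high, on the tray. Origin: centre of the underside.
- pot: Bystander: white lidded pot, 122 mm diameter, 80 mm high, standing on the warmer's black plate. Origin: centre of the underside.
Not all that is in view belongs to the job. Leave any orange, pink or purple look-alike of the knob alone.

How it is judged:
On the way, in this order (a step that is already met when the one before it is completed fails the run):
1. the knob sits fully home on the square shaft, before the shaft is turned to off (z of knob in the frame of shaft_seat between -0.004 and 0.003 m and horizontal distance between knob and shaft_seat below 0.003 m and angle between knob's own z axis and vertical below 0.1 rad), for 0.2 s.
2. with the knob seated, the shaft is turned anticlockwise to its end stop (all of step 1 and value of joint shaft below 0.08 rad), for 0.2 s.
At the end, for the whole second after the job is handed in: The knob rests fully home on the shaft (underside within 3 mm of the shoulder, centred within 3 mm, tilted less than 0.1 rad), the shaft is within 0.08 rad of its anticlockwise end stop, and the knob is at rest (all of step 2 and linear speed of knob below 0.02 m/s and angular speed of knob below 0.2 rad/s); the robot touches nothing.
It fails at once if the cup is pushed more than 30 mm from its place or tipped (distance of cup from where it was at the start of the episode above 0.03 m or angle between cup's own z axis and vertical above 0.5 rad).
It fails at once if the bowl is pushed more than 30 mm from its place or tipped (distance of bowl from where it was at the start of the episode above 0.03 m or angle between bowl's own z axis and vertical above 0.5 rad).
It fails at once if the pot is pushed more than 30 mm from its place or tipped (distance of pot from where it was at the start of the episode above 0.03 m or angle between pot's own z axis and vertical above 0.5 rad).
It also fails if it takes over 48 s, if anything falls off the work surface, if the arm or the gripper's body presses on something with over 40 N, if the wrist force passes 120 N, or if a joint passes its speed limit or range.

ROBOT

A 6-joint arm with a two-finger parallel gripper is mounted at the origin on the work surface. World frame = base frame: x ahead of the robot, y to its left, z up, the work surface at z = 0. Lengths are in m, angles in rad, forces in N, time in s.
With the tool pointing down it reaches from about 0.35 to 0.975 m from the base axis. Payload 17.4 kg.
Tool frame: the origin (TCP) lies at the very end of the fingers, on their centre line; the grasp point (between the pads) lies hold_point_z behind it (hold_point_z is the distance from the TCP to the grasp point, in m); z points along the fingers, y is the direction in which the jaws open and shut (so a half turn about z gives the same grasp; the last joint's range is limited). The gripper opens to 85 mm and grips with 20 to 120 N. Pads are 22 mm wide; open, the fingers measure 114 mm over their backs; the gripper's body (76 mm by 85 mm) begins 54 mm behind the grasp point. The pads swing forward as they close: fully open they stand 13 mm farther back than shut.
Start: joints at [-1.274, 0.116, 1.442, -0, 1.584, -0.038], TCP at [0.222, -0.638, 0.231] pointing down, gripper open.
Joint ranges: [-2.83, 2.83], [-0.83, 2.19], [0.07, 2.5], [-1.14, 4.28], [0.01, 3], [-2.97, 2.97]. Speed limits (rad/s): [1.89, 1.89, 2.22, 3.14, 3.14, 3.14].

INTERFACE

Orientations are given as a unit quaternion [w, x, y, z].
In Python, from workcell import get_obs, grab_frame, sign_off, hold_point_z gives the robot as it stands.
- The arm moves only by the tool carry_out, never from a script. Its argument "targets" is a list of rows, each an object with "twist": the turn, a rotation vector about the tool's x, y, z in rad, a list of three; "linear": the shift along the tool's x, y, z in mm, a list of three; "grip": the finger opening in mm, from 0 to 85.4. A call has exactly 8 rows; each row is the pose to reach, as a shift and turn from the pose commanded when the call began, along the tool's axes at that moment; what a row does not reach only later rows make up. A row lasts 1/10 s, in which the tool goes at most 50 mm and 8.59 degrees, less where a joint would pass 70% of its speed; a pose out of reach is approached as far as the arm can. A call with a gripper value outside its range is refused whole. The fingers move at their own pace and stop on an object; the grip force is fixed at half the most. Time passes only in rows, so rows that repeat a pose let the fingers close, or fill a call up. It gives the time, the measured TCP pose, the force and the opening at its end, in the units of the state.
- get_obs(): the state, without advancing time (a new reading comes with each control period).
- grab_frame(name): name is "side" or "top" or "wrist"; returns a dict with "color" (420x560x3 uint8, red, green, blue), "range_z" (420x560 float32, m along the optical axis (not along the pixel's ray), 0 where there is no reading), "camera_matrix" (3x3 intrinsics, pixels), "R" (3x3) and "t" (3): a world point X has camera coordinates R X + t. Camera axes: x right, y down, z forward; pixel columns grow to the right and rows downward; lengths in m; the calibration is good to about 2 mm. A picture is of the moment at which its call begins.
- sign_off(): hands the job in, once; it reports no verdict.
The state is a dict: "time_s": time; "joint_pos": joint angles; "qd": joint speeds; "effort": joint torques, N m; "position": TCP position; "tcp_rot": TCP orientation; "force": force on the tool from outside, world axes, zero at the start; "moment": the same for the moment, N m; "finger_gap": finger opening in m.
Only numpy, scipy, OpenCV 4.12 (cv2) and the standard library are available. Lean on these libraries where they do the work, as an engineer would, in place of code of your own. Each camera call takes 0.05 s, during which the arm holds its last target. There are 200 camera calls.

## Working session

There is one attempt and no reset: what is moved stays moved. The work goes in short steps, Python scripts to look and compute and a tool call to move; the robot and the scene stay as the last step left them, time stands still between calls to the robot, and variables do not carry over. Pictures are saved under pics/ and viewed, about 8 in all and at most 12, crops included, and the job is handed in when it is done.

Besides the shell and the picture viewer there is one more tool, called after "Emit:" as name(argument=value, ...), one argument or row to a line, values as JSON. carry_out: Moves the arm, as the interface text tells. Its arguments: {"type":"object","properties":{"targets":{"type":"array","items":{"type":"object","properties":{"twist":{"type":"array","items":{"type":"number"}},"linear":{"type":"array","items":{"type":"number"}},"grip":{"type":"number"}}}}},"required":["targets"]}

```bash
mkdir -p pics; ls
python3 - <<'E'
from workcell import *
import numpy as np, cv2, pickle
print(get_obs(), hold_point_z)
d={n:grab_frame(n) for n in ("top","side")}
pickle.dump(d,open('f0.pkl','wb'))
for n in d:
    cv2.imwrite(f'pics/{n}0.png',d[n]["color"][:,:,::-1]); print(n,d[n]["camera_matrix"],d[n]["R"],d[n]["t"])
E
```

```text
pics
{'time_s': 0.0, 'joint_pos': array([-1.27377945e+00,  1.16487463e-01,  1.44225206e+00,  2.21067018e-05,
        1.58402042e+00, -3.78259829e-02]), 'qd': array([-0.00090636,  0.00048106, -0.00141822,  0.00055467,  0.00083786,
       -0.00173356]), 'effort': array([ 1.26055256e-03, -7.31976914e+01, -6.32493353e+01, -5.97231832e-06,
        6.29208866e-03,  4.70376233e-05]), 'position': array([ 0.22174402, -0.6373353 ,  0.23056939]), 'tcp_rot': array([-5.80173871e-04,  9.86017547e-01,  1.66640499e-01, -6.44657309e-05]), 'force': array([-0.30584138,  0.7494665 , -0.19389668]), 'moment': array([-0.02229701, -0.04660997, -0.03751812]), 'finger_gap': 0.08561344993847586} 0.0187
top [[445.53737262   0.         275.45735792]
 [  0.         445.53737262 204.66308657]
 [  0.           0.           1.        ]] [[-0.00129268 -0.99997207 -0.00736071]
 [-0.99644644  0.00190797 -0.08420725]
 [ 0.08421894  0.0072257  -0.99642108]] [0.08417091 0.53331698 1.07562748]
side [[545.56742934   0.         281.03444169]
 [  0.         545.56742934 200.52037463]
 [  0.           0.           1.        ]] [[-0.99812214 -0.06114154 -0.00372996]
 [-0.03451846  0.61171995 -0.79032093]
 [ 0.05060313 -0.78870807 -0.61268174]] [0.54286651 0.01337671 1.17195859]
```

View pics/top0.png

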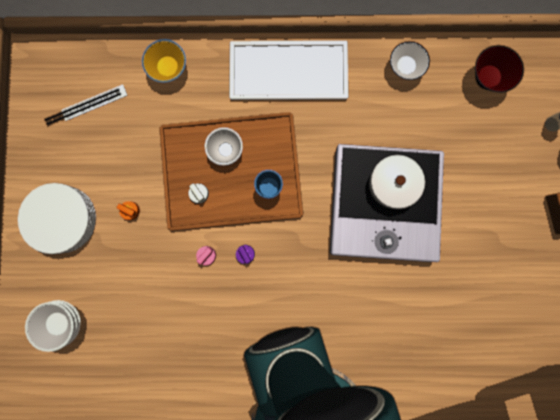

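View pics/side0.png

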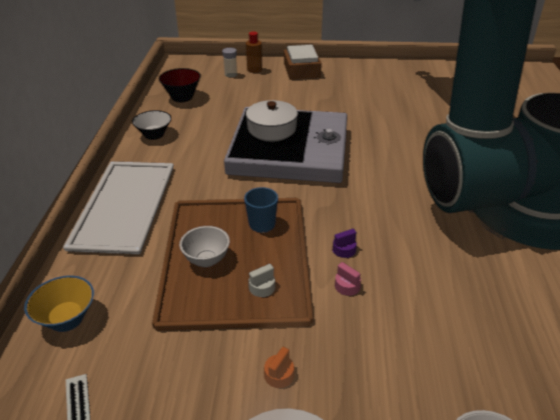

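The top view shows the white knob at about (198,193) on the tray, with the bowl at (223,147), the cup at (268,184) and the shaft at (387,241). The side view shows the knob at (262,281) and the shaft at (327,135).

```bash
cat > h.py <<'E'
import numpy as np, cv2
from scipy.spatial.transform import Rotation as Ro
def ray(f,uv,z):
    "pixels (n,2) -> world points on plane height z"
    uv=np.atleast_2d(uv).astype(float); K,R,t=f["camera_matrix"],f["R"],f["t"]
    d=np.c_[uv,np.ones(len(uv))]@np.linalg.inv(K).T@R; c=-R.T@t
    return c+d*((z-c[2])/d[:,2])[:,None]
def cloud(f,box):
    u0,v0,u1,v1=box; v,u=np.mgrid[v0:v1,u0:u1]; z=f["range_z"][v0:v1,u0:u1].astype(float)
    K,R,t=f["camera_matrix"],f["R"],f["t"]
    p=np.stack([u*z,v*z,z],-1)@np.linalg.inv(K).T
    return (p-t)@R, f["color"][v0:v1,u0:u1]
E
python3 - <<'E'
from h import *; import pickle
d=pickle.load(open('f0.pkl','rb'))
f=d["top"]
for n,uv,z in [("knob",(198,193),.04),("shaft",(387.5,241.5),.07),("cup",(268,184),.07),("bowl",(223,147),.05),("pot",(398,181),.08)]: print(n,ray(f,uv,z).round(4))
for n,box in (("top",(183,178,213,208)),("side",(240,260,285,300))):
    P,c=cloud(d[n],box)
    m=(c.min(-1)>90)&(P[...,2]>.012)
    p=P[m]; t=p[p[:,2]>.044]
    q=t[:,:2]-t[:,:2].mean(0); w,V=np.linalg.eigh(q.T@q/len(q))
    print(n,m.sum(),p.mean(0).round(4),"bar",len(t),t.mean(0).round(4),np.sqrt(w),np.degrees(np.arctan2(V[1,1],V[0,1])), np.percentile(p[:,2],[5,50,95]))
    print("  extents",p.min(0),p.max(0))
P,c=cloud(f,(375,228,402,255)); p=P[P[...,2]>.062]; print("shaft",len(p),p.mean(0))
E
```

```text
knob [[0.5609 0.2718 0.04  ]]
shaft [[ 0.4425 -0.1789  0.07  ]]
cup [[0.5786 0.1006 0.07  ]]
bowl [[0.6722 0.2106 0.05  ]]
pot [[ 0.5837 -0.2042  0.08  ]]
top 279 [0.5621 0.2709 0.049 ] bar 109 [0.5593 0.2683 0.0808] [0.00607832 0.03981499] 56.54909835022595 [0.02449903 0.03079264 0.05384044]
  extents [0.44094241 0.07537884 0.01478856] [0.58465451 0.29634916 1.1173066 ]
side 248 [0.5596 0.2814 0.0419] bar 136 [0.5616 0.2761 0.0523] [0.00380637 0.01231594] -143.76661519609146 [0.02772213 0.05047787 0.05394837]
  extents [0.53915722 0.26004772 0.0222853 ] [0.5839046  0.29720802 0.05664403]
shaft 45 [ 0.44322268 -0.15164043  0.18543506]
```

```bash
cat >> h.py <<'E'
def go(o,pos,yaw=None,grip=None):
    "tool-frame move (mm, rad) from measured pose to world pos, tool down with tool x at yaw (deg)"
    q=o["tcp_rot"]; R=Ro.from_quat(np.r_[q[1:],q[0]])
    T=Ro.from_euler('z',yaw,degrees=True)*Ro.from_euler('x',180,degrees=True) if yaw is not None else R
    print("lin mm",(R.inv().apply(np.array(pos)-o["position"])*1e3).round(1),"twist",(R.inv()*T).as_rotvec().round(4))
def yaw(o):
    q=o["tcp_rot"]; x=Ro.from_quat(np.r_[q[1:],q[0]]).as_matrix()[:,0]; return np.degrees(np.arctan2(x[1],x[0]))
E
python3 - <<'E'
from workcell import *; from h import *
o=get_obs(); f=grab_frame("wrist"); print(yaw(o))
q=o["tcp_rot"]; R=Ro.from_quat(np.r_[q[1:],q[0]]).as_matrix()
c=-f["R"].T@f["t"]; print("cam in tool",R.T@(c-o["position"]),"cam axes in tool\n",(R.T@f["R"].T).round(3),f["camera_matrix"])
go(o,[.4425,-.179,.25],36.5)
go(o,[.4425,-.179,.25],-36.5)
go(o,[.4425,-.179,.25])
E
```

```text
19.184253793021362
cam in tool [ 0.0710257  -0.00030813 -0.14334567] cam axes in tool
 [[-0.    -0.959 -0.282]
 [ 1.    -0.001  0.002]
 [-0.002 -0.282  0.959]] [[310.10991365   0.         277.8751363 ]
 [  0.         310.10991365 206.34531696]
 [  0.           0.           1.        ]]
lin mm [ 359.1 -360.4  -19. ] twist [-1.100e-03 -2.000e-04 -3.022e-01]
lin mm [ 359.1 -360.4  -19. ] twist [-1.000e-03  5.000e-04  9.719e-01]
lin mm [ 359.1 -360.4  -19. ] twist [0. 0. 0.]
```

Emit:
carry_out(
  targets=[
    {"linear":[359,-360,40],"twist":[-0.001,0,-0.302],"grip":85},
    {"linear":[359,-360,40],"twist":[-0.001,0,-0.302],"grip":85},
    {"linear":[359,-360,40],"twist":[-0.001,0,-0.302],"grip":85},
    {"linear":[359,-360,40],"twist":[-0.001,0,-0.302],"grip":85},
    {"linear":[359,-360,40],"twist":[-0.001,0,-0.302],"grip":85},
    {"linear":[359,-360,40],"twist":[-0.001,0,-0.302],"grip":85},
    {"linear":[359,-360,40],"twist":[-0.001,0,-0.302],"grip":85},
    {"linear":[359,-360,40],"twist":[-0.001,0,-0.302],"grip":85},
  ],
)

```text
time_s: 0.95
position: [0.3953, -0.2764, 0.1998]
tcp_rot: [0.001, 0.95, 0.313, 0.0]
force: [0.6, 0.5, -0.1]
finger_gap: 0.0849
```

Run:
```python
from workcell import *; from h import *
o=get_obs(); print(o["position"],yaw(o)); go(o,[.4425,-.179,.19],36.5)
```

```text
[ 0.39525388 -0.27642325  0.19976232] 36.46524805864444
lin mm [ 95.9 -50.3   9.7] twist [ 0.0012  0.     -0.0006]
```

Emit:
carry_out(
  targets=[
    {"linear":[48,-25,5],"twist":[0,0,0],"grip":85},
    {"linear":[96,-50,10],"twist":[0,0,0],"grip":85},
    {"linear":[96,-50,10],"twist":[0,0,0],"grip":85},
    {"linear":[96,-50,10],"twist":[0,0,0],"grip":85},
    {"linear":[96,-50,10],"twist":[0,0,0],"grip":85},
    {"linear":[96,-50,10],"twist":[0,0,0],"grip":85},
    {"linear":[96,-50,10],"twist":[0,0,0],"grip":85},
    {"linear":[96,-50,10],"twist":[0,0,0],"grip":85},
  ],
)

```text
time_s: 1.75
position: [0.4421, -0.1819, 0.1899]
tcp_rot: [0.001, 0.95, 0.312, 0.0]
force: [-0.0, -0.5, -0.1]
finger_gap: 0.0853
```

Run:
```python
from workcell import *; from h import *; import pickle
o=get_obs(); print(o["position"],yaw(o),o["joint_pos"])
f=grab_frame("wrist"); pickle.dump((o,f),open('w1.pkl','wb'))
K,R,t=f["camera_matrix"],f["R"],f["t"]; p=K@(R@np.array([.4425,-.179,.07])+t); u,v=(p[:2]/p[2]).round().astype(int); print(u,v)
c=f["color"][v-50:v+50,u-65:u+65,::-1]
cv2.imwrite('pics/w1.png',cv2.resize(c,None,fx=6,fy=6,interpolation=cv2.INTER_CUBIC))
```

```text
[ 0.44212711 -0.1818645   0.18992353] 36.40456732089836 [-4.43200002e-01 -3.12046707e-01  1.90557185e+00 -6.73357398e-04
  1.54723445e+00  4.92232241e-01]
275 197
```

View pics/w1.png

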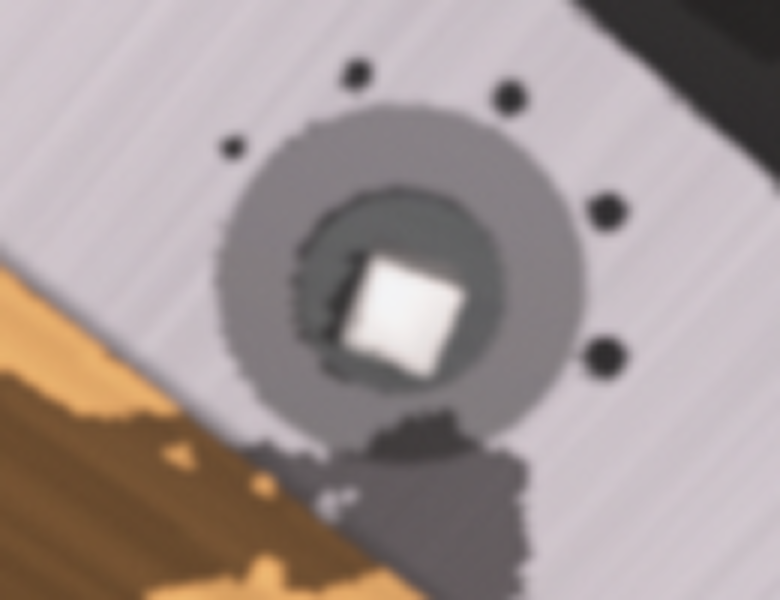

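The crop shows the shaft's white square at about (408,315) on its shoulder disc, which is centred near (400,290).

Run:
```python
from workcell import *; from h import *; import pickle
o,f=pickle.load(open('w1.pkl','rb')); u,v=275,197
c=f["color"]; roi=np.s_[v-22:v+25,u-25:u+30]
g=c.min(-1)[v-22:v+25,u-25:u+30]
s=8; G=cv2.resize(g,None,fx=s,fy=s,interpolation=cv2.INTER_CUBIC)
for th in (155,175,195):
    cs,_=cv2.findContours((G>th).astype(np.uint8),0,1)
    for k in cs:
        (cx,cy),(w,h),a=cv2.minAreaRect(k)
        if 6*s<w<25*s and 6*s<h<25*s:
            b=(cv2.boxPoints(((cx,cy),(w,h),a))+.5)/s-.5+[u-25,v-22]
            P=ray(f,b,.0675); e=P[1]-P[0]; e2=P[2]-P[1]
            print(th,"ctr",P.mean(0).round(4),"sides",np.linalg.norm(e).round(4),np.linalg.norm(e2).round(4),"ang",np.degrees(np.arctan2(e[1],e[0]))%90,np.degrees(np.arctan2(e2[1],e2[0]))%90)
# bezel: shoulder disc check
print([tuple(x) for x in c[v-12:v+18:3,u+2]])
d=c.astype(int).sum(-1)[v-30:v+32,u-35:u+38].astype(np.uint8) if 0 else None
gray=cv2.cvtColor(c,cv2.COLOR_RGB2GRAY)[v-50:v+50,u-65:u+65]
m=((gray<105)&(gray>70)).astype(np.uint8)
cs,_=cv2.findContours(m,0,1)
for k in cs:
    if cv2.contourArea(k)>300:
        P=ray(f,k[:,0,:]+[u-65,v-50],.054); (x,y),r=cv2.minEnclosingCircle((P[:,:2]*1e4).astype(np.float32)); print("disc",x/1e4,y/1e4,r/1e4)
t=pickle.load(open('f0.pkl','rb'))
for n in ("top","side"):
    F=t[n];K,R,tt=F["camera_matrix"],F["R"],F["t"]; p=K@(R@np.array([.4425,-.179,.07])+tt); U,V=(p[:2]/p[2]).round().astype(int)
    g=F["color"].min(-1)[V-15:V+15,U-15:U+15]; G=cv2.resize(g,None,fx=s,fy=s,interpolation=cv2.INTER_CUBIC)
    cs,_=cv2.findContours((G>150).astype(np.uint8),0,1)
    for k in cs:
        (cx,cy),r=cv2.minEnclosingCircle(k)
        if 20<r<90: print(n,r/s,ray(F,(np.array([cx,cy])+.5)/s-.5+[U-15,V-15],.0675).round(4))
```

```text
155 ctr [ 0.4147 -0.1753  0.0675] sides 0.0074 0.0164 ang 85.2343442781471 82.85411503648133
155 ctr [ 0.4413 -0.2051  0.0675] sides 0.0114 0.0137 ang 36.34981456049417 37.77501401007194
155 ctr [ 0.4411 -0.1815  0.0675] sides 0.0147 0.0145 ang 15.669269768461557 14.91264345436052
175 ctr [ 0.4146 -0.1741  0.0675] sides 0.0059 0.0131 ang 83.11811381163366 80.55981985028677
175 ctr [ 0.4413 -0.2062  0.0675] sides 0.0097 0.0124 ang 36.34918036038996 37.77501401007174
175 ctr [ 0.4411 -0.1814  0.0675] sides 0.014 0.0138 ang 15.455701607701357 14.66354856605399
195 ctr [ 0.4413 -0.1813  0.0675] sides 0.0132 0.0131 ang 14.35865876890713 13.491696901057395
[(np.uint8(100), np.uint8(100), np.uint8(101)), (np.uint8(102), np.uint8(98), np.uint8(100)), (np.uint8(167), np.uint8(161), np.uint8(160)), (np.uint8(242), np.uint8(241), np.uint8(242)), (np.uint8(243), np.uint8(243), np.uint8(243)), (np.uint8(243), np.uint8(241), np.uint8(240)), (np.uint8(239), np.uint8(234), np.uint8(233)), (np.uint8(222), np.uint8(213), np.uint8(212)), (np.uint8(112), np.uint8(109), np.uint8(109)), (np.uint8(108), np.uint8(105), np.uint8(106))]
disc 0.398872314453125 -0.1828765625 0.04419552917480469
disc 0.44043876953125 -0.180152197265625 0.01700611877441406
top 3.518934488296509 [[ 0.4428 -0.1807  0.0675]]
```

Emit:
carry_out(
  targets=[
    {"linear":[365,-295,15],"twist":[0,0,0],"grip":85},
    {"linear":[365,-295,15],"twist":[0,0,0],"grip":85},
    {"linear":[365,-295,15],"twist":[0,0,0],"grip":85},
    {"linear":[365,-295,15],"twist":[0,0,0],"grip":85},
    {"linear":[365,-295,15],"twist":[0,0,0],"grip":85},
    {"linear":[365,-295,15],"twist":[0,0,0],"grip":85},
    {"linear":[365,-295,15],"twist":[0,0,0],"grip":85},
    {"linear":[365,-295,15],"twist":[0,0,0],"grip":85},
  ],
)

```text
time_s: 2.6
position: [0.5432, 0.2078, 0.1768]
tcp_rot: [0.001, 0.95, 0.313, 0.0]
force: [1.4, -0.7, 0.1]
finger_gap: 0.0848
```

Run:
```python
from workcell import *; from h import *
o=get_obs(); print(o["position"],yaw(o)); go(o,[.561,.272,.172],36.4)
```

```text
[0.54323644 0.20781864 0.17682035] 36.472934680905055
lin mm [ 52.4 -41.1   4.8] twist [ 0.0012 -0.0002  0.0013]
```

Emit:
carry_out(
  targets=[
    {"linear":[26,-20,2],"twist":[0.001,0,0],"grip":85},
    {"linear":[52,-40,5],"twist":[0.001,0,0],"grip":85},
    {"linear":[52,-40,5],"twist":[0.001,0,0],"grip":85},
    {"linear":[52,-40,5],"twist":[0.001,0,0],"grip":85},
    {"linear":[52,-40,5],"twist":[0.001,0,0],"grip":85},
    {"linear":[52,-40,5],"twist":[0.001,0,0],"grip":85},
    {"linear":[52,-40,5],"twist":[0.001,0,0],"grip":85},
    {"linear":[52,-40,5],"twist":[0.001,0,0],"grip":85},
  ],
)

```text
time_s: 3.4
position: [0.561, 0.2685, 0.172]
tcp_rot: [0.0, 0.95, 0.313, 0.0]
force: [0.1, 0.2, -0.4]
finger_gap: 0.0848
```

Run:
```python
from workcell import *; from h import *; import pickle
o=get_obs(); print(o["position"],yaw(o),o["joint_pos"])
f=grab_frame("wrist"); pickle.dump((o,f),open('w2.pkl','wb'))
K,R,t=f["camera_matrix"],f["R"],f["t"]; p=K@(R@np.array([.561,.272,.052])+t); u,v=(p[:2]/p[2]).round().astype(int); print(u,v)
c=f["color"][v-50:v+50,u-65:u+65,::-1]
cv2.imwrite('pics/w2.png',cv2.resize(c,None,fx=6,fy=6,interpolation=cv2.INTER_CUBIC))
P,c=cloud(f,(u-45,v-45,u+45,v+45))
m=(c.min(-1)>90)&(abs(P[...,2]-.052)<.004)
k=P[m][:,:2].astype(np.float32)*1e3
print(m.sum(),P[m].mean(0),cv2.minAreaRect(k))
(cx,cy),(w,h),a=cv2.minAreaRect(k)
```

```text
[0.56103588 0.26845492 0.17200255] 36.448606305391955 [ 4.05309209e-01  2.30622171e-02  1.63552817e+00 -4.59036876e-05
  1.48279813e+00  1.33996139e+00]
275 197
761 [0.56240741 0.27531329 0.05250058] ((561.37158203125, 274.6798400878906), (44.041725158691406, 13.479572296142578), 36.25718307495117)
```

View pics/w2.png

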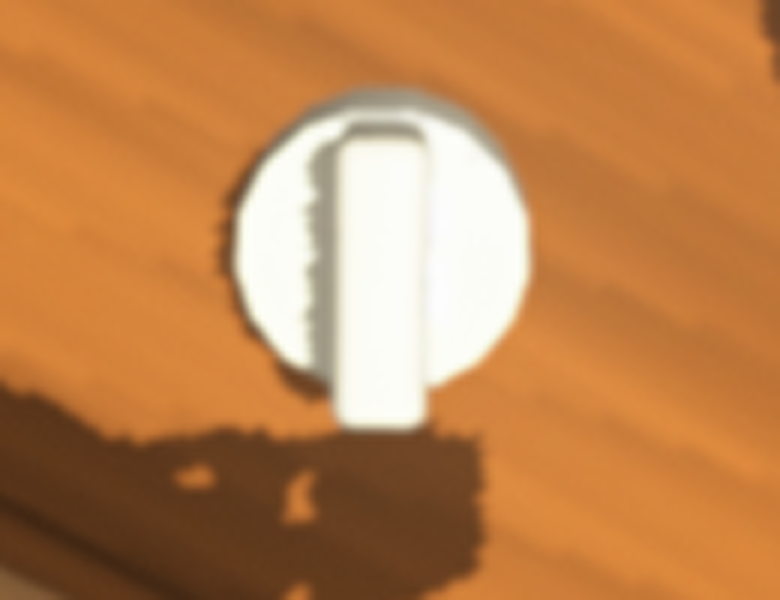

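The bar grip is at 36.3° and centred at (0.5614, 0.2747), with the knob in the crop centre. I'll descend and grip.

Emit:
carry_out(
  targets=[
    {"linear":[4,-5,40],"twist":[0,0,0.003],"grip":85},
    {"linear":[4,-5,80],"twist":[0,0,0.003],"grip":70},
    {"linear":[4,-5,115],"twist":[0,0,0.003],"grip":55},
    {"linear":[4,-5,139],"twist":[0,0,0.003],"grip":50},
    {"linear":[4,-5,139],"twist":[0,0,0.003],"grip":50},
    {"linear":[4,-5,139],"twist":[0,0,0.003],"grip":0},
    {"linear":[4,-5,139],"twist":[0,0,0.003],"grip":0},
    {"linear":[4,-5,139],"twist":[0,0,0.003],"grip":0},
  ],
)

```text
time_s: 4.25
position: [0.5622, 0.2757, 0.0349]
tcp_rot: [-0.0, 0.95, 0.312, 0.001]
force: [-1.5, -1.1, 4.0]
finger_gap: 0.0125
```

Emit:
carry_out(
  targets=[
    {"linear":[0,0,0],"twist":[0,0,0],"grip":0},
    {"linear":[0,0,0],"twist":[0,0,0],"grip":0},
    {"linear":[0,0,0],"twist":[0,0,0],"grip":0},
    {"linear":[0,0,-20],"twist":[0,0,0],"grip":0},
    {"linear":[0,0,-60],"twist":[0,0,0],"grip":0},
    {"linear":[0,0,-100],"twist":[0,0,0],"grip":0},
    {"linear":[0,0,-110],"twist":[0,0,0],"grip":0},
    {"linear":[0,0,-110],"twist":[0,0,0],"grip":0},
  ],
)

```text
time_s: 5.05
position: [0.5621, 0.2757, 0.1455]
tcp_rot: [-0.0, 0.95, 0.312, 0.002]
force: [0.1, -0.7, -1.5]
finger_gap: 0.0127
```

Run:
```python
from workcell import *; from h import *; import pickle
o=get_obs(); print(o["position"],yaw(o),o["force"],o["finger_gap"])
f=grab_frame("wrist"); pickle.dump((o,f),open('w3.pkl','wb'))
cv2.imwrite('pics/w3.png',f["color"][:,:,::-1])
go(o,[.441,-.181,.135],15)
```

```text
[0.56205064 0.2757246  0.14550548] 36.31577105627745 [ 0.12936428 -0.72954263 -1.51694443] 0.012685559756895889
lin mm [-368.1  296.3    9.3] twist [ 2.00e-04 -4.10e-03  3.72e-01]
```

View pics/w3.png

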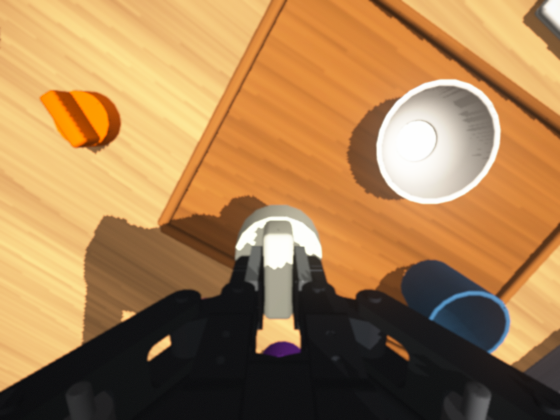

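The knob is held. Its bar runs through about (278,270) between the pads, and the bowl and cup are untouched.

Run:
```python
from workcell import *; from h import *; import pickle
o,f=pickle.load(open('w3.pkl','rb'))
q=o["tcp_rot"]; R=Ro.from_quat(np.r_[q[1:],q[0]])
P,c=cloud(f,(255,205,303,330)); T=R.inv().apply((P-o["position"]).reshape(-1,3)).reshape(P.shape)*1e3
m=(c.min(-1)>110)&(abs(T[...,2]+17.5)<5); k=T[m]
print(m.sum(),k.mean(0),cv2.minAreaRect(k[:,:2].astype(np.float32)))
print("bar ends px->tool mm", [R.inv().apply(ray(f,uv,o["position"][2]+.017)[0]-o["position"])*1e3 for uv in ((263,222),(293,222),(263,318),(293,318))])
# tilt: fit plane of bar top
A=np.c_[k[:,:2],np.ones(len(k))]; print("slope",np.linalg.lstsq(A,k[:,2],rcond=None)[0])
```

```text
2430 [  2.40844347  -0.27349433 -17.59454085] ((-0.1936016082763672, 0.006049633026123047), (13.955794334411621, 44.3437385559082), 88.57637023925781)
bar ends px->tool mm [array([ 26.91434153,  -6.64826058, -16.8980693 ]), array([ 26.90136215,   6.29174768, -16.88631257]), array([-21.21741266,  -7.3031744 , -17.09206089]), array([-21.24343231,   6.93366586, -17.07917308])]
slope [ 2.58686783e-02  1.49127617e-03 -1.76564362e+01]
```

Emit:
carry_out(
  targets=[
    {"linear":[-368,296,0],"twist":[0,-0.004,0.372],"grip":0},
    {"linear":[-368,296,0],"twist":[0,-0.004,0.372],"grip":0},
    {"linear":[-368,296,0],"twist":[0,-0.004,0.372],"grip":0},
    {"linear":[-368,296,0],"twist":[0,-0.004,0.372],"grip":0},
    {"linear":[-368,296,0],"twist":[0,-0.004,0.372],"grip":0},
    {"linear":[-368,296,0],"twist":[0,-0.004,0.372],"grip":0},
    {"linear":[-368,296,0],"twist":[0,-0.004,0.372],"grip":0},
    {"linear":[-368,296,0],"twist":[0,-0.004,0.372],"grip":0},
  ],
)

```text
time_s: 5.9
position: [0.457, -0.1128, 0.1412]
tcp_rot: [0.0, 0.991, 0.131, -0.003]
force: [0.8, -0.1, -0.1]
finger_gap: 0.0126
```

Run:
```python
from workcell import *; from h import *
o=get_obs(); print(o["position"],yaw(o),o["finger_gap"]); go(o,[.441,-.181,.115],15)
```

```text
[ 0.45703343 -0.11276888  0.14115141] 15.015814833159451 0.012572503505865943
lin mm [-33.   61.8  26.3] twist [-0.0002  0.0056  0.0003]
```

Emit:
carry_out(
  targets=[
    {"linear":[-17,31,13],"twist":[0,0.0056,0],"grip":0},
    {"linear":[-33,62,26],"twist":[0,0.0056,0],"grip":0},
    {"linear":[-33,62,26],"twist":[0,0.0056,0],"grip":0},
    {"linear":[-33,62,26],"twist":[0,0.0056,0],"grip":0},
    {"linear":[-33,62,26],"twist":[0,0.0056,0],"grip":0},
    {"linear":[-33,62,26],"twist":[0,0.0056,0],"grip":0},
    {"linear":[-33,62,26],"twist":[0,0.0056,0],"grip":0},
    {"linear":[-33,62,26],"twist":[0,0.0056,0],"grip":0},
  ],
)

```text
time_s: 6.7
position: [0.4429, -0.1792, 0.1171]
tcp_rot: [0.0, 0.991, 0.131, 0.001]
force: [0.2, 0.2, -0.7]
finger_gap: 0.0126
```

Run:
```python
from workcell import *; from h import *; import pickle
o=get_obs(); print(o["position"],yaw(o),o["force"],o["finger_gap"]); go(o,[.441,-.181,.095],15)
f=grab_frame("wrist"); q=o["tcp_rot"]; R=Ro.from_quat(np.r_[q[1:],q[0]])
P,c=cloud(f,(240,190,320,340)); T=R.inv().apply((P-o["position"]).reshape(-1,3)).reshape(P.shape)*1e3
m=(c.min(-1)>110)&(abs(T[...,2]+17.5)<5); k=T[m]
print(m.sum(),k.mean(0),cv2.minAreaRect(k[:,:2].astype(np.float32)))
s=grab_frame("side"); K,R,t=s["camera_matrix"],s["R"],s["t"]; p=K@(R@np.array([.441,-.181,.08])+t); u,v=(p[:2]/p[2]).round().astype(int)
cs=[cv2.resize(s["color"][v-40:v+40,u-50:u+50,::-1],None,fx=4,fy=4,interpolation=2),]
g=grab_frame("top"); K,R,t=g["camera_matrix"],g["R"],g["t"]; p=K@(R@np.array([.441,-.181,.08])+t); u,v=(p[:2]/p[2]).round().astype(int)
cs.append(cv2.resize(g["color"][v-40:v+40,u-50:u+50,::-1],None,fx=4,fy=4,interpolation=2)); cv2.imwrite('pics/s4.png',np.hstack(cs))
```

```text
[ 0.44286429 -0.17922186  0.11710981] 15.053102156519254 [ 0.22130763  0.20032706 -0.69372826] 0.012563883519616733
lin mm [-2.3  1.2 22.1] twist [ 0.0009 -0.0018  0.0009]
2115 [  4.21782098  -0.19285821 -17.69255297] ((1.2334041595458984, 3.2862720489501953), (19.172019958496094, 42.10334396362305), 86.77740478515625)
```

View pics/s4.png

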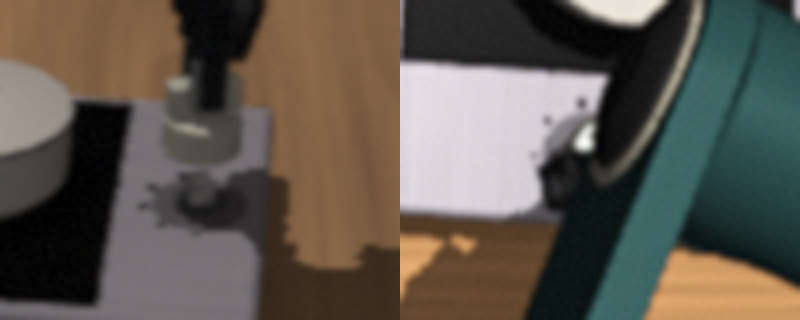

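The knob hangs above the shaft in the side view, with the knob at about (203,130) and the shaft at (205,195). I'll correct 2 mm sideways and start onto the taper.

Emit:
carry_out(
  targets=[
    {"linear":[-2.3,1.2,5],"twist":[0,0,0],"grip":0},
    {"linear":[-2.3,1.2,10],"twist":[0,0,0],"grip":0},
    {"linear":[-2.3,1.2,14],"twist":[0,0,0],"grip":0},
    {"linear":[-2.3,1.2,17],"twist":[0,0,0],"grip":0},
    {"linear":[-2.3,1.2,20],"twist":[0,0,0],"grip":0},
    {"linear":[-2.3,1.2,23],"twist":[0,0,0],"grip":0},
    {"linear":[-2.3,1.2,25],"twist":[0,0,0],"grip":0},
    {"linear":[-2.3,1.2,25],"twist":[0,0,0],"grip":0},
  ],
)

```text
time_s: 7.65
position: [0.441, -0.1814, 0.0919]
tcp_rot: [0.0, 0.991, 0.131, 0.001]
force: [4.2, 0.6, -3.6]
finger_gap: 0.0125
```

Run:
```python
from workcell import *; from h import *
o=get_obs(); print(o["position"],yaw(o),o["force"],o["moment"],o["finger_gap"]); go(o,[.441,-.181,.080],15)
```

```text
[ 0.44103447 -0.18143025  0.09190405] 15.00523413006056 [ 4.22270768  0.59778936 -3.63484366] [ 0.019724   -0.85673834 -0.01266736] 0.012537720486799218
lin mm [ 0.1 -0.4 11.9] twist [ 0.0009 -0.0022  0.0001]
```

Emit:
carry_out(
  targets=[
    {"linear":[0.5,0.1,2],"twist":[0,0,0],"grip":0},
    {"linear":[0.5,0.1,4],"twist":[0,0,0],"grip":0},
    {"linear":[0.5,0.1,6],"twist":[0,0,0],"grip":0},
    {"linear":[0.5,0.1,8],"twist":[0,0,0],"grip":0},
    {"linear":[0.5,0.1,9.5],"twist":[0,0,0],"grip":0},
    {"linear":[0.5,0.1,10.5],"twist":[0,0,0],"grip":0},
    {"linear":[0.5,0.1,11.5],"twist":[0,0,0],"grip":0},
    {"linear":[0.5,0.1,11.5],"twist":[0,0,0],"grip":0},
  ],
)

```text
time_s: 8.45
position: [0.4414, -0.1815, 0.0812]
tcp_rot: [0.0, 0.991, 0.131, 0.001]
force: [-1.8, 1.8, 8.9]
finger_gap: 0.0125
```

Run:
```python
from workcell import *; from h import *
o=get_obs(); print(o["position"],yaw(o),o["force"],o["moment"],o["finger_gap"])
```

```text
[ 0.44143185 -0.18150793  0.08120271] 15.001081353906217 [-1.83370935  1.83021091  8.88850659] [0.39788111 0.37226263 0.00346745] 0.01250850710911647
```

Emit:
carry_out(
  targets=[
    {"linear":[0,0,0.5],"twist":[0,0,0],"grip":0},
    {"linear":[0,0,1],"twist":[0,0,0],"grip":0},
    {"linear":[0,0,1.5],"twist":[0,0,0],"grip":0},
    {"linear":[0,0,1.5],"twist":[0,0,0],"grip":0},
    {"linear":[0,0,1.5],"twist":[0,0,0],"grip":0},
    {"linear":[0,0,1.5],"twist":[0,0,0],"grip":0},
    {"linear":[0,0,1.5],"twist":[0,0,0],"grip":0},
    {"linear":[0,0,1.5],"twist":[0,0,0],"grip":0},
  ],
)

```text
time_s: 9.25
position: [0.4417, -0.1816, 0.0811]
tcp_rot: [0.001, 0.991, 0.131, 0.001]
force: [-8.5, 5.3, 24.5]
finger_gap: 0.0127
```

Run:
```python
from workcell import *; from h import *; import pickle
o=get_obs(); print(o["position"],yaw(o),o["force"],o["moment"],o["finger_gap"],o["joint_pos"])
f=grab_frame("wrist"); P,c=cloud(f,(240,190,320,340))
m=(c.min(-1)>110)&(abs(P[...,2]-.098)<.006); k=P[m]; print("bar top z",m.sum(),np.median(k[:,2]),k.mean(0))
s=grab_frame("side"); K,R,t=s["camera_matrix"],s["R"],s["t"]; p=K@(R@np.array([.441,-.181,.08])+t); u,v=(p[:2]/p[2]).round().astype(int)
cv2.imwrite('pics/s5.png',cv2.resize(s["color"][v-40:v+40,u-50:u+50,::-1],None,fx=6,fy=6,interpolation=2))
```

```text
[ 0.44165442 -0.18160515  0.08105301] 15.003381563301666 [-8.47658746  5.30847575 24.51527869] [ 0.97987082  1.65994304 -0.01602672] 0.012660875084089722 [-4.43785918e-01 -2.46910305e-01  2.03396604e+00  4.10112633e-04
  1.35171674e+00  8.65065270e-01]
bar top z 2218 0.09892025813607998 [ 0.44563648 -0.18036377  0.0986469 ]
```

View pics/s5.png

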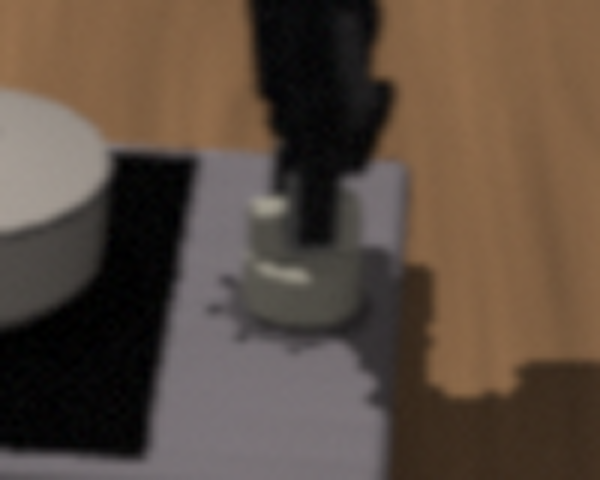

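The side view shows the knob sitting flush at about (303,260). The TCP stopped hard at z 0.081 and the bar top reads 0.0989 (0.098 expected), so it is home. I'll ease the press and turn anticlockwise.

Emit:
carry_out(
  targets=[
    {"linear":[0,0,-1],"twist":[0,0,0],"grip":0},
    {"linear":[0,0,-1],"twist":[0,0,-0.1],"grip":0},
    {"linear":[0,0,-1],"twist":[0,0,-0.2],"grip":0},
    {"linear":[0,0,-1],"twist":[0,0,-0.3],"grip":0},
    {"linear":[0,0,-1],"twist":[0,0,-0.4],"grip":0},
    {"linear":[0,0,-1],"twist":[0,0,-0.5],"grip":0},
    {"linear":[0,0,-1],"twist":[0,0,-0.6],"grip":0},
    {"linear":[0,0,-1],"twist":[0,0,-0.6],"grip":0},
  ],
)

```text
time_s: 10.15
position: [0.4418, -0.1816, 0.0812]
tcp_rot: [0.001, 0.908, 0.419, 0.001]
force: [0.8, 2.5, 11.6]
finger_gap: 0.0124
```

Run:
```python
from workcell import *; from h import *
o=get_obs(); print(o["position"],yaw(o),o["force"],o["moment"],o["finger_gap"])
```

```text
[ 0.44184722 -0.18158599  0.08118127] 49.59776779840843 [ 0.83379743  2.49155906 11.55895945] [0.49931438 0.05599405 0.10053161] 0.012353812633435308
```

Emit:
carry_out(
  targets=[
    {"linear":[0,0,0],"twist":[0,0,-0.06],"grip":0},
    {"linear":[0,0,0],"twist":[0,0,-0.12],"grip":0},
    {"linear":[0,0,0],"twist":[0,0,-0.18],"grip":0},
    {"linear":[0,0,0],"twist":[0,0,-0.24],"grip":0},
    {"linear":[0,0,0],"twist":[0,0,-0.24],"grip":0},
    {"linear":[0,0,0],"twist":[0,0,-0.24],"grip":0},
    {"linear":[0,0,0],"twist":[0,0,-0.24],"grip":0},
    {"linear":[0,0,0],"twist":[0,0,-0.24],"grip":0},
  ],
)

```text
time_s: 10.95
position: [0.442, -0.1815, 0.0812]
tcp_rot: [0.001, 0.852, 0.524, 0.001]
force: [1.9, 2.6, 11.6]
finger_gap: 0.0126
```

Run:
```python
from workcell import *; from h import *
o=get_obs(); print(o["position"],yaw(o),o["force"],o["moment"],o["finger_gap"])
```

```text
[ 0.44195986 -0.18153307  0.08118122] 63.13568458956152 [ 1.90867783  2.63563306 11.61928876] [ 0.57986356 -0.15682094  0.04069382] 0.01263857100558153
```

Emit:
carry_out(
  targets=[
    {"linear":[0,0,0],"twist":[0,0,-0.06],"grip":0},
    {"linear":[0,0,0],"twist":[0,0,-0.12],"grip":0},
    {"linear":[0,0,0],"twist":[0,0,-0.18],"grip":0},
    {"linear":[0,0,0],"twist":[0,0,-0.24],"grip":0},
    {"linear":[0,0,0],"twist":[0,0,-0.24],"grip":0},
    {"linear":[0,0,0],"twist":[0,0,-0.24],"grip":0},
    {"linear":[0,0,0],"twist":[0,0,-0.24],"grip":0},
    {"linear":[0,0,0],"twist":[0,0,-0.24],"grip":0},
  ],
)

```text
time_s: 11.75
position: [0.4421, -0.1815, 0.0812]
tcp_rot: [0.001, 0.783, 0.622, 0.001]
force: [2.2, 3.7, 10.4]
finger_gap: 0.0128
```

Run:
```python
from workcell import *; from h import *
o=get_obs(); print(o["position"],yaw(o),o["force"],o["moment"],o["finger_gap"])
```

```text
[ 0.44205024 -0.18150034  0.08117132] 76.8833865303235 [ 2.23042075  3.67671366 10.37203022] [ 0.60362644 -0.3281778   0.01530286] 0.012838146016796795
```

Emit:
carry_out(
  targets=[
    {"linear":[0,0,0],"twist":[0,0,-0.05],"grip":0},
    {"linear":[0,0,0],"twist":[0,0,-0.1],"grip":0},
    {"linear":[0,0,0],"twist":[0,0,-0.15],"grip":0},
    {"linear":[0,0,0],"twist":[0,0,-0.2],"grip":0},
    {"linear":[0,0,0],"twist":[0,0,-0.2],"grip":0},
    {"linear":[0,0,0],"twist":[0,0,-0.2],"grip":0},
    {"linear":[0,0,0],"twist":[0,0,-0.2],"grip":0},
    {"linear":[0,0,0],"twist":[0,0,-0.2],"grip":0},
  ],
)

```text
time_s: 12.55
position: [0.442, -0.1813, 0.0812]
tcp_rot: [0.001, 0.717, 0.697, 0.001]
force: [1.2, 5.2, 10.5]
finger_gap: 0.0126
```

Run:
```python
from workcell import *; from h import *
o=get_obs(); print(o["position"],yaw(o),o["force"],o["moment"],o["finger_gap"])
f=grab_frame("wrist"); P,c=cloud(f,(230,180,330,345))
m=(c.min(-1)>110)&(abs(P[...,2]-.098)<.004); k=P[m]; print(len(k),np.median(k[:,2]),cv2.minAreaRect(k[:,:2].astype(np.float32)*1e3))
```

```text
[ 0.44203065 -0.18128209  0.08116943] 88.34789370521523 [ 1.17513357  5.19360139 10.51283432] [ 1.01398532 -0.34481346  0.01750998] 0.01258052487402296
1958 0.09917602997176989 ((434.7098388671875, -181.17303466796875), (43.647281646728516, 26.651369094848633), 87.48967742919922)
```

Emit:
carry_out(
  targets=[
    {"linear":[0,0,0],"twist":[0,0,-0.04],"grip":0},
    {"linear":[0,0,0],"twist":[0,0,-0.08],"grip":0},
    {"linear":[0,0,0],"twist":[0,0,-0.12],"grip":0},
    {"linear":[0,0,0],"twist":[0,0,-0.16],"grip":0},
    {"linear":[0,0,0],"twist":[0,0,-0.16],"grip":0},
    {"linear":[0,0,0],"twist":[0,0,-0.16],"grip":0},
    {"linear":[0,0,0],"twist":[0,0,-0.16],"grip":0},
    {"linear":[0,0,0],"twist":[0,0,-0.16],"grip":0},
  ],
)

```text
time_s: 13.4
position: [0.4417, -0.1809, 0.0811]
tcp_rot: [0.001, 0.659, 0.752, 0.001]
force: [-2.6, 9.8, 14.7]
finger_gap: 0.0126
```

Run:
```python
from workcell import *; from h import *
o=get_obs(); print(o["position"],yaw(o),o["force"],o["moment"],o["finger_gap"])
```

```text
[ 0.4417089  -0.18091657  0.08113446] 97.49175487233559 [-2.59967415  9.82221646 14.71606962] [ 1.71925351  0.41875306 -0.4857048 ] 0.012620565929125208
```

Moment z jumped to -0.49 N m, which looks like the stop. I'll confirm it with a little more turn.

Emit:
carry_out(
  targets=[
    {"linear":[0,0,0],"twist":[0,0,-0.03],"grip":0},
    {"linear":[0,0,0],"twist":[0,0,-0.06],"grip":0},
    {"linear":[0,0,0],"twist":[0,0,-0.09],"grip":0},
    {"linear":[0,0,0],"twist":[0,0,-0.09],"grip":0},
    {"linear":[0,0,0],"twist":[0,0,-0.09],"grip":0},
    {"linear":[0,0,0],"twist":[0,0,-0.09],"grip":0},
    {"linear":[0,0,0],"twist":[0,0,-0.09],"grip":0},
    {"linear":[0,0,0],"twist":[0,0,-0.09],"grip":0},
  ],
)

```text
time_s: 14.2
position: [0.4417, -0.181, 0.0811]
tcp_rot: [0.001, 0.625, 0.781, 0.001]
force: [-2.0, 8.4, 13.1]
finger_gap: 0.0122
```

Run:
```python
from workcell import *; from h import *
o=get_obs(); print(o["position"],yaw(o),o["force"],o["moment"],o["finger_gap"])
f=grab_frame("wrist"); P,c=cloud(f,(230,180,330,345))
cv2.imwrite('pics/w6.png',f["color"][:,:,::-1])
```

```text
[ 0.441721   -0.18102547  0.08113419] 102.6303074616355 [-2.0256066   8.41244792 13.08390706] [ 1.57609989  0.38227515 -0.69201571] 0.01221885177841536
```

View pics/w6.png

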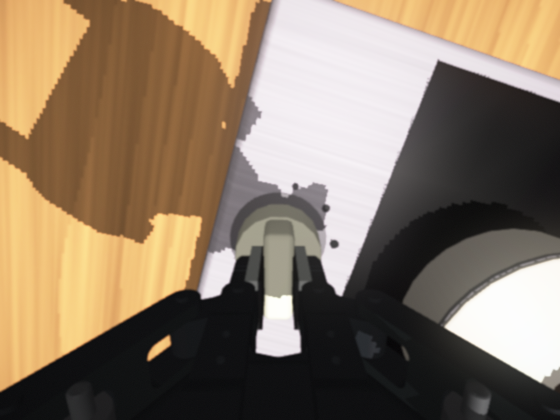

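The view shows the knob's bar at about (278,265) still between the pads and the pot clear on the right. The moment rose only to -0.69 N m, as if the grip slipped against the stop. I'll open part-way and lift straight up.

Emit:
carry_out(
  targets=[
    {"linear":[0,0,-0.5],"twist":[0,0,0],"grip":36},
    {"linear":[0,0,-0.5],"twist":[0,0,0],"grip":36},
    {"linear":[0,0,-0.5],"twist":[0,0,0],"grip":36},
    {"linear":[0,0,-0.5],"twist":[0,0,0],"grip":36},
    {"linear":[0,0,-10],"twist":[0,0,0],"grip":36},
    {"linear":[0,0,-40],"twist":[0,0,0],"grip":36},
    {"linear":[0,0,-80],"twist":[0,0,0],"grip":36},
    {"linear":[0,0,-80],"twist":[0,0,0],"grip":36},
  ],
)

```text
time_s: 15.05
position: [0.4428, -0.1822, 0.1659]
tcp_rot: [0.004, 0.625, 0.781, 0.001]
force: [-0.4, 0.2, -0.2]
finger_gap: 0.0358
```

Run:
```python
from workcell import *; from h import *
o=get_obs(); print(o["position"],yaw(o),o["force"],o["finger_gap"])
f=grab_frame("wrist"); K,R,t=f["camera_matrix"],f["R"],f["t"]; p=K@(R@np.array([.441,-.181,.098])+t); u,v=(p[:2]/p[2]).round().astype(int); print(u,v)
P,c=cloud(f,(u-60,v-60,u+60,v+60))
m=(c.min(-1)>80)&(abs(P[...,2]-.098)<.005); k=P[m]; print(len(k),k.mean(0),cv2.minAreaRect(k[:,:2].astype(np.float32)*1e3))
A=np.c_[k[:,:2],np.ones(len(k))]; print("slope",np.linalg.lstsq(A,k[:,2],rcond=None)[0])
cv2.imwrite('pics/w7.png',f["color"][:,:,::-1])
# warmer front edge from steel-colour mask, z=.05
P,c=cloud(f,(0,0,560,250)); m=(abs(P[...,2]-.05)<.004); q=P[m]; 
import pickle; pickle.dump((o,f),open('w7.pkl','wb'))
b=np.round(q[:,1],3); e=[(q[b==y,0].min(),y) for y in np.arange(-.30,-.10,.004).round(3) if (b==y).sum()>20]
e=np.array(e); print(e.round(3)[::6].tolist(), np.degrees(np.arctan(np.polyfit(e[:,1],e[:,0],1)[0])))
```

```text
[ 0.44275787 -0.18219171  0.16589791] 102.66290611366051 [-0.3873049   0.16189769 -0.21973897] 0.03581786670524991
276 216
1126 [ 0.44067399 -0.17943859  0.09887278] ((440.96295166015625, -180.69091796875), (14.066877365112305, 43.587127685546875), 2.419440507888794)
slope [ 0.02461222 -0.0164071   0.08508275]
[[0.398, -0.232], [0.401, -0.208], [0.402, -0.184], [0.404, -0.16], [0.405, -0.136], [0.407, -0.112]] 4.088274990922125
```

View pics/w7.png

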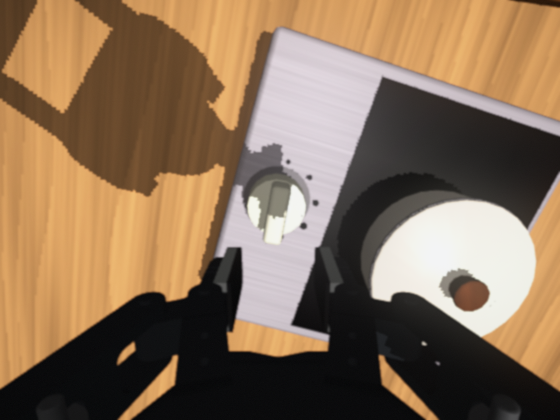

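The view shows the knob seated at about (276,207), free of the open fingers, with the pot standing clear. The knob rests at 92.4° while the tool went on to 102.6°, so the grip slipped against the end stop. I'll retreat a bit more, check from the fixed cameras and hand in.

Emit:
carry_out(
  targets=[
    {"linear":[0,0,-40],"twist":[0,0,0],"grip":36},
    {"linear":[0,0,-80],"twist":[0,0,0],"grip":36},
    {"linear":[0,0,-80],"twist":[0,0,0],"grip":36},
    {"linear":[0,0,-80],"twist":[0,0,0],"grip":36},
    {"linear":[0,0,-80],"twist":[0,0,0],"grip":36},
    {"linear":[0,0,-80],"twist":[0,0,0],"grip":36},
    {"linear":[0,0,-80],"twist":[0,0,0],"grip":36},
    {"linear":[0,0,-80],"twist":[0,0,0],"grip":36},
  ],
)

```text
time_s: 15.9
position: [0.4409, -0.1813, 0.2394]
tcp_rot: [0.0, 0.625, 0.781, 0.0]
force: [-0.9, 0.2, 0.3]
finger_gap: 0.0361
```

Run:
```python
from workcell import *; from h import *
o=get_obs(); print(o["position"],o["force"],abs(o["qd"]).max())
f=grab_frame("wrist"); K,R,t=f["camera_matrix"],f["R"],f["t"]; p=K@(R@np.array([.441,-.181,.098])+t); u,v=(p[:2]/p[2]).round().astype(int)
P,c=cloud(f,(u-40,v-40,u+40,v+40)); k=P[(c.min(-1)>80)&(abs(P[...,2]-.098)<.005)]
print(len(k),np.median(k[:,2]),cv2.minAreaRect(k[:,:2].astype(np.float32)*1e3))
sign_off()
```

```text
[ 0.44090782 -0.18133357  0.23942602] [-0.94304259  0.20195922  0.27254472] 0.006782488168278783
659 0.09899990743556679 ((440.79156494140625, -180.94932556152344), (14.036194801330566, 43.713661193847656), 2.548398494720459)
the job is handed in; nothing more can be done
```

The knob is back on the warmer's shaft and fully home, the shaft has been turned anticlockwise to its end stop, and the job was handed in at about 16 s of the 48 s. No verdict was reported, so the rest of this is from my own checks.

- **Seating:** The arm stopped hard at the expected height (TCP 0.081 m). In the last check the bar top read 0.099 m against 0.098 m expected. The bar centre was at (0.4408, -0.1809), within about 1 mm of the measured shaft position.
- **End stop:** The moment stayed near zero while turning, then rose to -0.7 N m. The knob stayed at about 92.4° while the gripper went on to 102.6°, so the grip slipped against the stop. The shaft angle itself was not read. I infer it from that slip and from the shaft having turned about 1.3 rad, the most it could have started from.
- **Letting go:** After the final lift the knob had not moved, and the measured force was close to zero.
- **Disagreements:**
  - The depth fit of the bar top showed a slope of about 0.03 rad. A similar slope showed while the knob was in the gripper, so I took it as camera bias; it is under the 0.1 rad limit either way.
  - One fit of the warmer's edge suggested it is turned by about -4°, where the top view looked more like -2°; nothing depended on it.
- **Bystanders:** The pot was standing clear in the last wrist view. The cup and bowl were last seen in place just after I picked up the knob. I carried the knob past them at height and did not picture them again.

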